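# Put the second brake pad away in the latched spares case

## Robot

A 6-joint arm with a two-finger parallel gripper is mounted at the origin on a cart in front of the work surface, level with it; the furniture and walls round the work are solid. World frame = base frame: x ahead of the robot, y to its left, z up, the work surface at z = 0. Lengths are in m, angles in rad, forces in N, time in s.
With the tool pointing down it reaches from about 0.25 to 0.725 m from the base axis. Payload 4 kg.
Tool frame: the origin (TCP) lies midway between the tips of the shut fingers; the grasp point (between the pads) lies 19 mm behind it; z points along the fingers, y is the line along which they close (so a half turn about z gives the same grasp; the last joint's range is limited). The gripper opens to 85 mm and grips with 20 to 120 N. Pads are 22 mm wide; open, the fingers measure 114 mm over their backs; the gripper's body (76 mm by 85 mm) begins 54 mm behind the grasp point. The pads swing forward as they close: fully open they stand 13 mm farther back than shut.
Start: joints at [-1.294, 0.241, 0.005, 1.335, 0, 1.571], TCP at [0.137, -0.481, 0.231] pointing down, gripper open.
Joint ranges: [-2.72, 2.72], [-1.05, 1.87], [-1.09, 1.28], [-1.99, 2.15], [-1.42, 1.44], [-3.14, 3.14]. Speed limits (rad/s): [2.79, 2.79, 3.14, 3.14, 3.14, 3.14].

## Interface

Orientations are given as a unit quaternion [x, y, z, w].
In Python, from workcell import bot gives the robot as it stands. The module is installed in compiled form; this text tells all that it offers.
- The arm moves only by the tool drive_tool, never from a script. Its arguments are lists of equal length, an entry for each row: "slide": the shift along the tool's x, y, z scaled (see below), a list of three; "rotation": the turn, a rotation vector about the tool's x, y, z scaled (see below), a list of three. A call has exactly 8 rows; each row is the pose to reach, as a shift and turn from the pose commanded when the call began, along the tool's axes at that moment; what a row does not reach only later rows make up. The controller multiplies each number of a shift by 250 mm and each number of a turn by 0.5 rad. A row lasts 1/8 s, in which the tool goes at most 62.5 mm and 10.7 degrees, less where a joint would pass 70% of its speed; a pose out of reach is approached as far as the arm can. A call with a number of a shift or a turn outside -1 to 1 is refused whole. A call with a gripper value outside its range is refused whole. "gripper" is the opening, from 0 (shut) to 1 (fully open), set as the call begins (left out, the last holds). The fingers move at their own pace and stop on an object; the grip force is fixed at half the most. Time passes only in rows, so rows that repeat a pose let the fingers close, or fill a call up. It gives the time, the measured TCP pose, the force, the opening and the grip force at its end, in the units of the state.
- bot.get_obs(): the state, without advancing time (a new reading comes with each control period).
- bot.camera(name): name is "scene" or "top" or "wrist"; returns a dict with "image" (480x640x3 uint8, red, green, blue), "z_map" (480x640 float32, m along the optical axis (not along the pixel's ray), 0 where there is no reading), "camera_matrix" (3x3 intrinsics, pixels), "xyz" and "orientation" of the camera in the world. Camera axes: x right, y up, looking along -z (the intrinsics and any distortion apply to the point x, -y, -z); pixel columns grow to the right and rows downward; lengths in m; the calibration is good to about 2 mm. A picture is of the moment at which its call begins.
- bot.job_done(): hands the job in; it is judged then, once.
The state is a dict: "clock": time; "joint_pos": joint angles; "joint_vel": joint speeds; "tau": joint torques, N m; "eef_pos": TCP position; "tool_rot": TCP orientation; "ft_force": force on the tool from outside, world axes, zero at the start; "ft_torque": the same for the moment, N m; "grip_width": finger opening in m; "grasp_force": force on a finger pad.
Only numpy, scipy, OpenCV 4.12 (cv2) and the standard library are available. Lean on these libraries where they do the work, as an engineer would, in place of code of your own. Each camera call takes 0.05 s, during which the arm holds its last target. There are 200 camera calls.

## Task

The blue spares case with the yellow lid is shut by a quarter-turn T-handle latch: turn the handle counter-clockwise to release it, swing the lid right up, and lay the brake pad that is lying on the bench flat in the empty cell beside the pad already stored there. Then shut the lid fully and turn the T-handle back clockwise, all the way, to lock it. Leave the stored pad in its cell and do not disturb the other things on the bench.

Things in the scene. Friction and masses are not known exactly. Their poses are not given: they have to be found in the camera images.
- spares_case: Blue steel case fixed to the bench, 132 (x) by 208 (y) by 60 mm high without lid, walls 4 mm. Origin: centre of its underside; x points from its front (robot side) to the hinge at the back, y to its left, z up. A divider 25 mm high makes a left and a right cell, each 124 (x) by 98 (y) mm. A steel keeper lip, 44 mm wide, reaches 10 mm inward at the front wall's top, at y = +48 mm.
- case_hinge (a point): Middle of the lid's hinge line, at (66, 0, 62) mm in the case frame; fixed. The hinge line runs along the case's y. Axes as the case.
- lid (a joint): Angle of the yellow lid (4 mm plate, 134 x 210 mm): 0 shut, positive open (its front edge rises and swings back over the hinge), stop at 1.75 rad. Stiff hinge: it stays where it is left; about 5 N at the handle lifts it. It opens only a few hundredths of a rad unless the latch is released.
- lid_handle (a point): Middle of the round bar of the lid's dark steel bow handle: bar 10 mm diameter along the case's y, 54 mm clear between its posts, axis 35 mm off the lid's face. Lid shut: at (-112, -52, +37) mm from case_hinge in the case frame; it swings with the lid. Its y runs along the bar, which turns easily between finger pads, so the lid can be swung by it with the gripper kept upright.
- latch (a joint): Turn of the T-handle on the lid: 0 locked (bar front to back, along the case's x, towards the red dot), grows counter-clockwise seen on the lid's outer face, stop at 1.571 rad = released (bar parallel to the hinge, towards the green dot). The cam under the lid clears the keeper from about 1.1 rad; keep it clear to shut the lid. Friction about 0.05 N m; it stays where it is left.
- latch_bar (a point): Middle of the T-handle's black round bar (12 mm diameter, 56 mm long), on a 11 mm stem, 36 mm above the lid's outer face. With the lid shut it lies at (-104, +48, +38) mm from case_hinge in the case frame. Its x runs along the bar, z along the stem, outward.
- pad_loose_mid (a point): Brake pad lying on the bench, the one to put away: dark backing plate with brown lining, 42 mm (x) by 84 mm (y) by 12 mm thick. Point at its centre, 6 mm above its underside; z up, y along its length.
- pad_stored_mid (a point): The like brake pad already stored in one of the cells (left or right), same size and axes.
- liner_empty_top (a point): Centre of the top of the light cork liner in the empty cell (left or right); 8 mm above the bench. Liner 120 mm (x) by 94 mm (y); axes parallel to the case's.
- liner_full_top (a point): The same point of the liner under the stored pad, in the other cell.
- ignition_box: Bystander: black ignition box 80x138x52 mm; origin at the centre of its underside.
- tape_roll: Bystander: roll of black tape, 66 mm diameter, 19 mm high; origin at the centre of its underside.
- spanner: Bystander: steel spanner 31x200x9 mm lying along its y; origin at the centre of its underside.
- piston: Bystander: alloy piston, 60 mm diameter, 54 mm high; origin at the centre of its underside.
- bearing: Bystander: ball bearing, 47 mm diameter, 14 mm high; origin at the centre of its underside.
- marker: Bystander: white and green marker pen 17x135x16 mm lying along its y; origin at the centre of its underside.

How it is judged:
By the outcome, as a careful person would: the job done as asked, in the order asked, and still so for the second after the job is handed in, with the robot touching nothing.
It also fails if it takes over 72 s, if anything falls off the work surface, if the arm or the gripper's body presses on something with over 40 N, if the wrist force passes 120 N, or if a joint passes its speed limit or range.

## Working session

There is one attempt and no reset: what is moved stays moved. The work goes in short steps, Python scripts to look and compute and a tool call to move; the robot and the scene stay as the last step left them, time stands still between calls to the robot, and variables do not carry over. Pictures are saved under pics/ and viewed, at most 10 in all, crops included, and the job is handed in when it is done.

Besides the shell and the picture viewer there is one more tool, called after ">>>" as a command line: name --argument value ..., lists and objects as JSON in quotes. drive_tool: Moves the arm, as the interface text tells. Shifts and turns lie within -1 to 1; 1 stands for 250 mm of shift or 0.5 rad of turn. Its arguments: {"type":"object","properties":{"slide":{"type":"array","items":{"type":"array","items":{"type":"number"}}},"rotation":{"type":"array","items":{"type":"array","items":{"type":"number"}}},"gripper":{"type":"number"}},"required":["slide","rotation"]}

```bash
mkdir -p pics; cat > h.py <<'E'
import numpy as np, cv2
from scipy.spatial.transform import Rotation as R
from workcell import bot
def cam(n):
    c=bot.camera(n); np.savez(f'{n}.npz',**{k:np.asarray(v) for k,v in c.items()}); return c
def load(n): return np.load(f'{n}.npz')
def cloud(c):
    K=c['camera_matrix'];z=c['z_map'];v,u=np.mgrid[:480,:640]
    p=np.stack([(u-K[0,2])/K[0,0]*z,-(v-K[1,2])/K[1,1]*z,-z],-1)
    P=p@R.from_quat(c['orientation']).as_matrix().T+c['xyz']; P[z==0]=np.nan; return P
def ray(c,u,v,h):
    K=c['camera_matrix'];d=R.from_quat(c['orientation']).apply([(u-K[0,2])/K[0,0],-(v-K[1,2])/K[1,1],-1])
    return c['xyz']+d*(h-c['xyz'][2])/d[2]
def save(c,n): cv2.imwrite(f'pics/{n}.png',c['image'][...,::-1])
E
python3 - <<'E'
from h import *
for n in('scene','top'):
    c=cam(n); save(c,n+'0'); print(n,c['xyz'],c['orientation'],c['camera_matrix'].tolist())
o=bot.get_obs();print(o)
E
```

```text
scene [-0.08368883  1.18954778  0.98772448] [-0.11602911  0.44658606  0.85766587 -0.22695241] [[603.4170006851584, 0.0, 315.6174557307967], [0.0, 603.4170006851584, 246.69990226013726], [0.0, 0.0, 1.0]]
top [0.37668433 0.05337239 1.23838678] [-0.04797385  0.04441806  0.70584134 -0.70534641] [[468.66412707114756, 0.0, 323.5949470379119], [0.0, 468.66412707114756, 229.24054633909867], [0.0, 0.0, 1.0]]
{'clock': 0.1, 'joint_pos': array([-1.29403081e+00,  2.41350556e-01,  3.87892435e-03,  1.33522518e+00,
        7.85683353e-05,  1.57082288e+00]), 'joint_vel': array([-0.00061693, -0.00183462,  0.00304233,  0.0022001 ,  0.00089365,
       -0.00093648]), 'tau': array([ 1.89752034e-03, -3.73138046e+01,  2.53010327e+01,  1.08820110e-02,
        1.89285215e-04, -8.79574653e-07]), 'eef_pos': array([ 0.13649104, -0.48042088,  0.23050317]), 'tool_rot': array([ 9.90441765e-01,  1.37928265e-01, -9.21815252e-05, -9.46573935e-04]), 'ft_force': array([ 0.58501558,  0.40670317, -0.80712305]), 'ft_torque': array([ 0.03131398, -0.01808339,  0.02284811]), 'grasp_force': 0.0, 'grip_width': 0.08530938809948901}
```

View pics/top0.png

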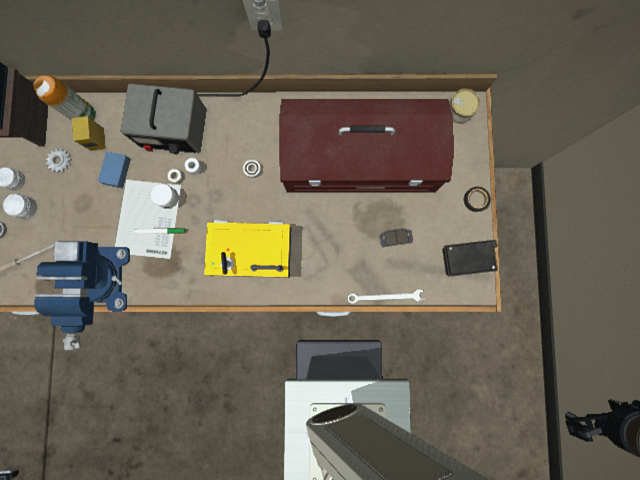

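View pics/scene0.png

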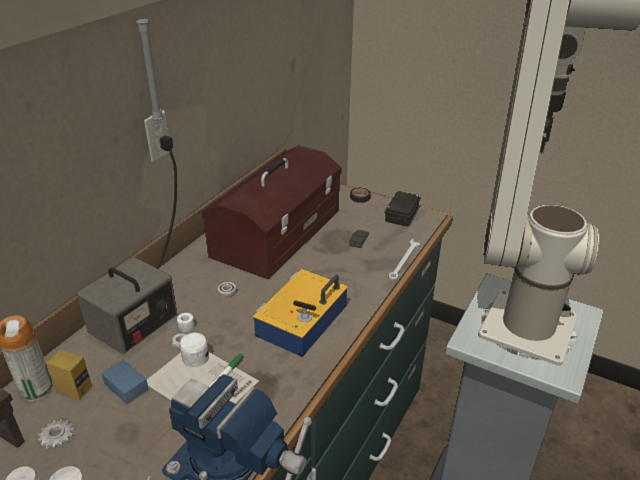

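The top view shows the yellow lid at about (248,249), the T-handle at (228,262), the bow handle at (268,267) and the loose pad at (397,238). The scene view shows the same layout, with the lid at (305,305).

```bash
python3 - <<'E'
from h import *
for n in('top','scene'):
    c=load(n);P=cloud(c);hsv=cv2.cvtColor(c['image'],cv2.COLOR_RGB2HSV)
    m=cv2.inRange(hsv,(22,150,80),(35,255,255)).astype(bool)&(P[...,2]>.05)&(P[...,2]<.08)
    k,l,s,_=cv2.connectedComponentsWithStats(m.astype(np.uint8));i=1+s[1:,4].argmax();q=P[l==i]
    r=cv2.minAreaRect((q[:,:2]*1000).astype(np.float32));print(n,'lid',r,np.median(q[:,2]),cv2.boxPoints(r).tolist())
    # dark things above lid
    cx,cy=np.array(r[0])/1000
    d=(P[...,2]>.088)&(P[...,2]<.13)&(np.hypot(P[...,0]-cx,P[...,1]-cy)<.12)
    k,l,s,_=cv2.connectedComponentsWithStats(d.astype(np.uint8))
    for i in range(1,k):
        if s[i,4]>8:
            q=P[l==i];rr=cv2.minAreaRect((q[:,:2]*1000).astype(np.float32));print('  bar',s[i],rr,q[:,2].max(),np.median(q[:,2]))
    u0,v0=(397,238) if n=='top' else (358,239)
    W=np.zeros((480,640),bool);W[v0-22:v0+22,u0-28:u0+28]=1
    g=c['image'].max(-1);d=W&(P[...,2]>.006)&(P[...,2]<.02)&(g<110)
    k,l,s,_=cv2.connectedComponentsWithStats(d.astype(np.uint8));i=1+s[1:,4].argmax();q=P[l==i];q=q[q[:,2]>.008]
    rr=cv2.minAreaRect((q[:,:2]*1000).astype(np.float32));print('  pad',len(q),rr,np.median(q[:,2]),np.unique(g[d])[[0,-1]],cv2.boxPoints(rr).tolist())
E
```

```text
top lid ((481.32379150390625, 252.94180297851562), (210.53408813476562, 133.40162658691406), 88.58119201660156) 0.06493891582509093 [[412.0369873046875, 149.3585662841797], [545.397705078125, 146.0554962158203], [550.610595703125, 356.5250244140625], [417.2498779296875, 359.828125]]
  bar [221 252   7  23 110] ((443.750732421875, 301.45672607421875), (53.57368087768555, 11.913015365600586), 6.898852825164795) 0.11174155630723659 0.10480361608826394
  bar [250 265  31   5 125] ((433.45855712890625, 201.1956787109375), (72.68077087402344, 9.930034637451172), 88.32608795166016) 0.10834106267939236 0.10291070499336286
  pad 277 ((518.2474975585938, -128.9847412109375), (39.1107177734375, 63.39725112915039), 10.671242713928223) 0.012513324978089768 [ 53 109] [[493.16058349609375, -101.45545196533203], [504.90008544921875, -163.7563018798828], [543.3344116210938, -156.5140380859375], [531.5949096679688, -94.21318054199219]]
scene lid ((549.0068359375, 285.5721130371094), (26.70432472229004, 4.650878429412842), 89.86600494384766) 0.06499322955345527 [[546.650146484375, 272.2254333496094], [551.301025390625, 272.2145690917969], [551.363525390625, 298.9187927246094], [546.712646484375, 298.9296569824219]]
  bar [293 300  18  12 109] ((451.22454833984375, 301.76959228515625), (41.08026885986328, 16.025484085083008), 10.590127944946289) 0.11072407396416961 0.10369648777587925
  pad 159 ((516.095947265625, -127.49954223632812), (38.672725677490234, 80.91948699951172), 10.405060768127441) 0.012358856625507397 [ 43 108] [[489.770263671875, -91.19740295410156], [504.38482666015625, -170.7862091064453], [542.421630859375, -163.8016815185547], [527.8070678710938, -84.21287536621094]]
```

```bash
cat >> h.py <<'E'
CO=np.array([.482,.2535,0]);CY=-.0248
def case(x,y,z): return CO+R.from_euler('z',CY).apply([x,y,z])
def psi(o):
    M=R.from_quat(o['tool_rot']).as_matrix(); return np.arctan2(M[1,0],M[0,0])
def go(t,ps=None,o=None):
    "shift/turn (in move units) from present pose to TCP t, tool down, x axis at yaw ps"
    o=o or bot.get_obs();r=R.from_quat(o['tool_rot']);p=psi(o) if ps is None else ps
    T=R.from_euler('z',p)*R.from_euler('x',np.pi)
    print('at',o['eef_pos'].round(4),'psi',round(psi(o),3),'q',o['joint_pos'].round(2),'F',o['ft_force'].round(1),'w',round(o['grip_width'],4),'t',o['clock'])
    print('slide',(r.inv().apply(np.array(t)-o['eef_pos'])/.25).round(3),'rot',((r.inv()*T).as_rotvec()/.5).round(3))
E
python3 - <<'E'
from h import *
go([.29,-.26,.22],0)
print(case(-38,48,100)*0+case(-.038,.048,.1),case(-.046,-.052,.099),case(.066,0,.062))
E
```

```text
at [ 0.1365 -0.4804  0.2305] psi 0.277 q [-1.29  0.24  0.    1.34  0.    1.57] F [ 0.6  0.4 -0.8] w 0.0853 t 0.1
slide [ 0.832 -0.68   0.043] rot [-0.004  0.     0.553]
[0.44520196 0.30242754 0.1       ] [0.43472468 0.20265667 0.099     ] [0.5479797  0.25186337 0.062     ]
```

>>> drive_tool --slide '[[0.1, -0.08, 0], [0.2, -0.17, 0], [0.31, -0.25, 0], [0.41, -0.34, 0], [0.52, -0.42, 0], [0.62, -0.51, 0.02], [0.73, -0.6, 0.03], [0.83, -0.68, 0.04]]' --rotation '[[0, 0, 0.07], [0, 0, 0.14], [0, 0, 0.21], [0, 0, 0.28], [0, 0, 0.35], [0, 0, 0.42], [0, 0, 0.49], [0, 0, 0.55]]'

```text
clock: 1.1
eef_pos: [0.29, -0.2595, 0.2209]
tool_rot: [1.0, 0.0, -0.0, -0.0]
ft_force: [0.1, -0.2, -0.2]
grip_width: 0.0852
grasp_force: 0.0
```

```bash
python3 - <<'E'
from h import *
go([.40,-.01,.22],0)
E
```

```text
at [ 0.29   -0.2595  0.2209] psi 0.001 q [-0.73  0.03 -0.27  1.27  0.    2.41] F [ 0.1 -0.2 -0.2] w 0.0852 t 1.1
slide [ 0.441 -0.997  0.004] rot [-0.001  0.001  0.002]
```

>>> drive_tool --slide '[[0.05, -0.12, 0], [0.11, -0.25, 0], [0.16, -0.37, 0], [0.22, -0.5, 0], [0.27, -0.62, 0], [0.33, -0.75, 0], [0.38, -0.87, 0], [0.44, -1, 0]]' --rotation '[[0, 0, -0.13], [0, 0, -0.25], [0, 0, -0.38], [0, 0, -0.5], [0, 0, -0.63], [0, 0, -0.75], [0, 0, -0.88], [0, 0, -1]]'

```text
clock: 2.1
eef_pos: [0.3993, -0.0095, 0.221]
tool_rot: [0.968, 0.249, -0.0, -0.0]
ft_force: [0.3, 0.5, -0.5]
grip_width: 0.0854
grasp_force: 0.0
```

```bash
python3 - <<'E'
from h import *
go([.40,.19,.22],1)
E
```

```text
at [ 0.3993 -0.0095  0.221 ] psi 0.504 q [-0.02  0.05 -0.25  1.27 -0.    2.61] F [ 0.3  0.5 -0.5] w 0.0854 t 2.1
slide [ 0.388 -0.698  0.004] rot [-0.001  0.001 -0.993]
```

>>> drive_tool --slide '[[0.05, -0.09, 0], [0.1, -0.18, 0], [0.15, -0.26, 0], [0.2, -0.35, 0], [0.24, -0.44, 0], [0.29, -0.52, 0], [0.34, -0.61, 0], [0.39, -0.7, 0]]' --rotation '[[0, 0, -0.13], [0, 0, -0.25], [0, 0, -0.38], [0, 0, -0.5], [0, 0, -0.63], [0, 0, -0.75], [0, 0, -0.88], [0, 0, -1]]'

```text
clock: 3.1
eef_pos: [0.4003, 0.1905, 0.2209]
tool_rot: [0.877, 0.481, -0.0, 0.0]
ft_force: [-0.1, 0.6, -0.3]
grip_width: 0.0851
grasp_force: 0.0
```

```bash
python3 - <<'E'
from h import *
go([.445,.302,.18],1.5)
E
```

```text
at [0.4003 0.1905 0.2209] psi 1.004 q [ 0.44  0.13 -0.15  1.28 -0.    2.58] F [-0.1  0.6 -0.3] w 0.0851 t 3.1
slide [ 0.473 -0.089  0.163] rot [-0.001  0.001 -0.993]
```

>>> drive_tool --slide '[[0.06, -0.01, 0.02], [0.12, -0.02, 0.04], [0.18, -0.03, 0.06], [0.24, -0.04, 0.08], [0.3, -0.05, 0.1], [0.36, -0.07, 0.12], [0.42, -0.08, 0.14], [0.47, -0.09, 0.16]]' --rotation '[[0, 0, -0.13], [0, 0, -0.25], [0, 0, -0.38], [0, 0, -0.5], [0, 0, -0.63], [0, 0, -0.75], [0, 0, -0.88], [0, 0, -1]]'

```text
clock: 4.1
eef_pos: [0.4449, 0.3012, 0.1805]
tool_rot: [0.73, 0.683, -0.001, -0.0]
ft_force: [0.9, -0.5, -0.9]
grip_width: 0.085
grasp_force: 0.0
```

>>> drive_tool --slide '[[0, 0, 0], [0, 0, 0], [0, 0, 0], [0, 0, 0], [0, 0, 0], [0, 0, 0], [0, 0, 0], [0, 0, 0]]' --rotation '[[0, 0, -0.13], [0, 0, -0.25], [0, 0, -0.38], [0, 0, -0.5], [0, 0, -0.63], [0, 0, -0.75], [0, 0, -0.88], [0, 0, -1]]'

```text
clock: 5.1
eef_pos: [0.4446, 0.3007, 0.1807]
tool_rot: [0.539, 0.842, -0.001, -0.0]
ft_force: [-0.1, -0.6, 0.3]
grip_width: 0.0857
grasp_force: 0.0
```

>>> drive_tool --slide '[[0, 0, 0], [0, 0, 0], [0, 0, 0], [0, 0, 0], [0, 0, 0], [0, 0, 0], [0, 0, 0], [0, 0, 0]]' --rotation '[[0, 0, -0.13], [0, 0, -0.25], [0, 0, -0.38], [0, 0, -0.5], [0, 0, -0.63], [0, 0, -0.75], [0, 0, -0.88], [0, 0, -1]]'

```text
clock: 6.1
eef_pos: [0.4446, 0.3006, 0.1807]
tool_rot: [0.314, 0.95, -0.001, -0.0]
ft_force: [-0.7, -0.7, 0.9]
grip_width: 0.0853
grasp_force: 0.0
```

>>> drive_tool --slide '[[0, 0, 0], [0, 0, 0], [0, 0, 0], [0, 0, 0], [0, 0, 0], [0, 0, 0], [0, 0, 0], [0, 0, 0]]' --rotation '[[0, 0, -0.13], [0, 0, -0.25], [0, 0, -0.38], [0, 0, -0.5], [0, 0, -0.63], [0, 0, -0.75], [0, 0, -0.88], [0, 0, -1]]'

```text
clock: 7.1
eef_pos: [0.4446, 0.3006, 0.1807]
tool_rot: [0.069, 0.998, -0.0, -0.001]
ft_force: [-0.2, 0.1, -0.3]
grip_width: 0.0858
grasp_force: 0.0
```

```bash
python3 - <<'E'
from h import *
c=cam('wrist');save(c,'w1');P=cloud(c)
for z0,z1 in((.09,.115),(.098,.115)):
    d=(P[...,2]>z0)&(P[...,2]<z1)
    k,l,s,_=cv2.connectedComponentsWithStats(d.astype(np.uint8))
    for i in range(1,k):
        if s[i,4]>300:
            q=P[l==i];print(s[i],cv2.minAreaRect((q[:,:2]*1000).astype(np.float32)),q[:,2].max())
go([.445,.302,.088],3.15)
E
```

```text
[ 308  200   41   92 1907] ((445.6735534667969, 301.3953857421875), (54.73268127441406, 12.051379203796387), 7.2495808601379395) 0.10833196132264702
[  88  232  133   35 2354] ((435.5179748535156, 202.0786590576172), (73.87788391113281, 10.199751853942871), 88.55577850341797) 0.10649382082510414
[ 308  200   41   92 1907] ((445.6735534667969, 301.3953857421875), (54.73268127441406, 12.051379203796387), 7.2495808601379395) 0.10833196132264702
[  88  236  130   31 2206] ((435.5179748535156, 202.0786590576172), (73.87788391113281, 10.199751853942871), 88.55577850341797) 0.10649382082510414
at [0.4446 0.3006 0.1807] psi 3.005 q [ 0.59  0.34  0.01  1.24 -0.    0.73] F [ 0.5 -0.8 -0.1] w 0.0853 t 7.15
slide [-0.001  0.006  0.371] rot [-0.002 -0.002 -0.29 ]
```

View pics/w1.png

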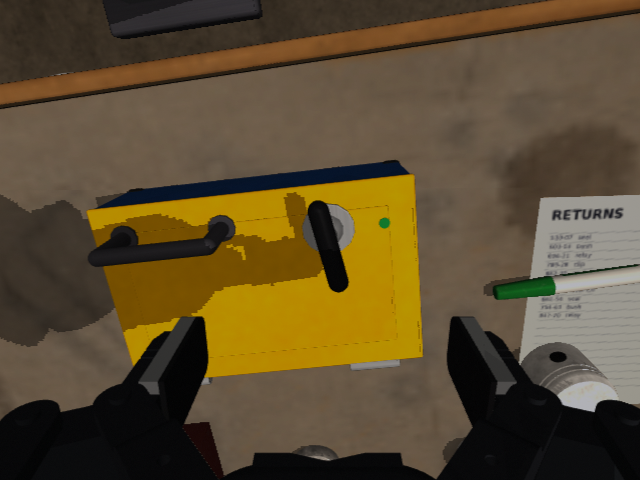

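The wrist view shows the T-bar at (328,245), turned about 0.15 rad off locked. The green dot is at (384,223) and the bow handle at (160,250).

>>> drive_tool --slide '[[0, 0, 0.05], [0, 0, 0.1], [0, 0, 0.15], [0, 0, 0.2], [0, 0, 0.25], [0, 0, 0.3], [0, 0, 0.35], [0, 0, 0.39]]' --rotation '[[0, 0, -0.1], [0, 0, -0.2], [0, 0, -0.3], [0, 0, -0.4], [0, 0, -0.53], [0, 0, -0.53], [0, 0, -0.53], [0, 0, -0.53]]' --gripper 0.5

```text
clock: 8.15
eef_pos: [0.4448, 0.3008, 0.0829]
tool_rot: [-0.062, 0.998, -0.0, -0.0]
ft_force: [0.9, 0.2, 0.6]
grip_width: 0.0427
grasp_force: 0.0
```

>>> drive_tool --slide '[[0, 0, 0], [0, 0, 0], [0, 0, 0], [0, 0, 0], [0, 0, 0], [0, 0, 0], [0, 0, 0], [0, 0, 0]]' --rotation '[[0, 0, 0], [0, 0, 0], [0, 0, 0], [0, 0, 0], [0, 0, 0], [0, 0, 0], [0, 0, 0], [0, 0, 0]]' --gripper 0

```text
clock: 9.15
eef_pos: [0.4451, 0.3011, 0.084]
tool_rot: [-0.063, 0.998, 0.0, 0.0]
ft_force: [-0.9, 1.4, -0.2]
grip_width: 0.0101
grasp_force: 58.6
```

```bash
python3 - <<'E'
from h import *
go([.4457,.3014,.083])
E
```

```text
at [0.4451 0.3011 0.084 ] psi -3.016 q [ 0.59  0.42 -0.14  1.01  0.    0.47] F [-0.9  1.4 -0.2] w 0.0101 t 9.15
slide [-0.003  0.001  0.004] rot [0.001 0.001 0.   ]
```

>>> drive_tool --slide '[[0, 0, 0], [0, 0, 0], [0, 0, 0], [0, 0, 0], [0, 0, 0], [0, 0, 0], [0, 0, 0], [0, 0, 0]]' --rotation '[[0, 0, -0.12], [0, 0, -0.24], [0, 0, -0.36], [0, 0, -0.48], [0, 0, -0.6], [0, 0, -0.72], [0, 0, -0.84], [0, 0, -0.96]]'

```text
clock: 10.15
eef_pos: [0.4451, 0.301, 0.084]
tool_rot: [-0.299, 0.954, 0.0, 0.0]
ft_force: [-1.3, 0.9, 0.5]
grip_width: 0.0102
grasp_force: 58.7
```

>>> drive_tool --slide '[[0, 0, 0], [0, 0, 0], [0, 0, 0], [0, 0, 0], [0, 0, 0], [0, 0, 0], [0, 0, 0], [0, 0, 0]]' --rotation '[[0, 0, -0.12], [0, 0, -0.24], [0, 0, -0.36], [0, 0, -0.48], [0, 0, -0.6], [0, 0, -0.72], [0, 0, -0.84], [0, 0, -0.96]]'

```text
clock: 11.15
eef_pos: [0.4452, 0.3009, 0.084]
tool_rot: [-0.517, 0.856, -0.0, 0.0]
ft_force: [-1.8, 0.1, 0.9]
grip_width: 0.0097
grasp_force: 58.7
```

>>> drive_tool --slide '[[0, 0, 0], [0, 0, 0], [0, 0, 0], [0, 0, 0], [0, 0, 0], [0, 0, 0], [0, 0, 0], [0, 0, 0]]' --rotation '[[0, 0, -0.12], [0, 0, -0.24], [0, 0, -0.36], [0, 0, -0.48], [0, 0, -0.6], [0, 0, -0.72], [0, 0, -0.84], [0, 0, -0.93]]'

```text
clock: 12.15
eef_pos: [0.4453, 0.3009, 0.084]
tool_rot: [-0.7, 0.714, -0.0, 0.0]
ft_force: [-0.8, 0.2, -0.2]
grip_width: 0.0102
grasp_force: 58.8
```

```bash
python3 - <<'E'
from h import *
go([.4457,.3014,.16])
o=bot.get_obs();print(o['ft_torque'],o['tau'])
o['eef_pos']=np.array([.4451,.3011,.16]);go([.4355,.2021,.16],-1.596,o)
E
```

```text
at [0.4453 0.3009 0.084 ] psi -1.59 q [ 0.59  0.42 -0.14  1.01 -0.   -0.96] F [-0.8  0.2 -0.2] w 0.0102 t 12.15
slide [-0.002 -0.002 -0.304] rot [-0.001  0.    -0.   ]
[ 0.06937784  0.09452013 -0.14768832] [-2.22879960e-01 -4.23855221e+01  2.19710630e+01  6.05927562e-03
 -1.69154489e-01  1.65625946e-01]
at [0.4451 0.3011 0.16  ] psi -1.59 q [ 0.59  0.42 -0.14  1.01 -0.   -0.96] F [-0.8  0.2 -0.2] w 0.0102 t 12.15
slide [ 0.397  0.031 -0.   ] rot [-0.001  0.     0.012]
```

>>> drive_tool --slide '[[0, 0, 0], [0, 0, 0], [0, 0, 0], [0, 0, -0.1], [0, 0, -0.22], [0.1, 0.01, -0.22], [0.25, 0.02, -0.22], [0.4, 0.03, -0.22]]' --rotation '[[0, 0, 0], [0, 0, 0], [0, 0, 0], [0, 0, 0], [0, 0, 0], [0, 0, 0], [0, 0, 0], [0, 0, 0]]' --gripper 0.4

```text
clock: 13.15
eef_pos: [0.4353, 0.2002, 0.1389]
tool_rot: [-0.7, 0.714, -0.0, 0.0]
ft_force: [0.4, -0.2, 0.4]
grip_width: 0.0341
grasp_force: 0.0
```

```bash
python3 - <<'E'
from h import *
c=load('top');c=cam('top');P=cloud(c)
go([.4355,.2021,.081],-1.596)
d=(P[...,2]>.09)&(P[...,2]<.115)&(np.hypot(P[...,0]-.445,P[...,1]-.301)<.05);print(cv2.minAreaRect((P[d][:,:2]*1000).astype(np.float32)))
E
```

```text
at [0.4339 0.196  0.1386] psi -1.594 q [ 0.43  0.26 -0.22  1.09 -0.   -1.12] F [-2.8 -2.8 -0.4] w 0.034 t 13.2
slide [-0.026 -0.006  0.23 ] rot [ 0.003 -0.008  0.003]
((0.0, 0.0), (0.0, 0.0), 0.0)
```

>>> drive_tool --slide '[[0, 0, 0.04], [0, 0, 0.08], [0, 0, 0.12], [0, 0, 0.16], [0, 0, 0.2], [0, 0, 0.23], [0, 0, 0.23], [0, 0, 0.23]]' --rotation '[[0, 0, 0], [0, 0, 0], [0, 0, 0], [0, 0, 0], [0, 0, 0], [0, 0, 0], [0, 0, 0], [0, 0, 0]]'

```text
clock: 14.2
eef_pos: [0.4357, 0.2012, 0.0815]
tool_rot: [-0.7, 0.714, -0.0, 0.0]
ft_force: [-0.2, -0.2, 0.3]
grip_width: 0.0344
grasp_force: 0.0
```

>>> drive_tool --slide '[[0, 0, 0], [0, 0, 0], [0, 0, 0], [0, 0, 0], [0, 0, 0], [0, 0, 0], [0, 0, 0], [0, 0, 0]]' --rotation '[[0, 0, 0], [0, 0, 0], [0, 0, 0], [0, 0, 0], [0, 0, 0], [0, 0, 0], [0, 0, 0], [0, 0, 0]]' --gripper 0

```text
clock: 15.2
eef_pos: [0.4347, 0.2012, 0.0818]
tool_rot: [-0.7, 0.714, 0.001, -0.0]
ft_force: [-4.3, -0.4, 5.3]
grip_width: 0.0078
grasp_force: 58.7
```

```bash
python3 - <<'E'
from h import *
go([.4355,.2021,.081],-1.596)
g=np.array([-112,37]);r=np.hypot(*g);a0=np.arctan2(37,112)
for th in np.append(np.arange(0,1.7,.1),[1.65,1.7,1.75]):
    a=a0+th; d=np.array([-r*np.cos(a),r*np.sin(a)])-g; print(round(th,2),'tool y(x+) units',(d[0]/250).round(3),'z units',(-d[1]/250).round(3))
E
```

```text
at [0.4347 0.2012 0.0818] psi -1.591 q [ 0.43  0.32 -0.3   0.95  0.   -1.12] F [-4.3 -0.4  5.3] w 0.0078 t 15.2
slide [-0.004 -0.003  0.003] rot [0.002 0.001 0.01 ]
0.0 tool y(x+) units 0.0 z units 0.0
0.1 tool y(x+) units 0.017 z units -0.044
0.2 tool y(x+) units 0.038 z units -0.086
0.3 tool y(x+) units 0.064 z units -0.126
0.4 tool y(x+) units 0.093 z units -0.163
0.5 tool y(x+) units 0.126 z units -0.197
0.6 tool y(x+) units 0.162 z units -0.227
0.7 tool y(x+) units 0.201 z units -0.254
0.8 tool y(x+) units 0.242 z units -0.276
0.9 tool y(x+) units 0.285 z units -0.295
1.0 tool y(x+) units 0.33 z units -0.309
1.1 tool y(x+) units 0.377 z units -0.318
1.2 tool y(x+) units 0.424 z units -0.323
1.3 tool y(x+) units 0.471 z units -0.323
1.4 tool y(x+) units 0.518 z units -0.319
1.5 tool y(x+) units 0.564 z units -0.309
1.6 tool y(x+) units 0.609 z units -0.295
1.65 tool y(x+) units 0.631 z units -0.287
1.7 tool y(x+) units 0.652 z units -0.277
1.75 tool y(x+) units 0.673 z units -0.266
```

>>> drive_tool --slide '[[0, -0.017, -0.044], [0, -0.038, -0.086], [0, -0.064, -0.126], [0, -0.093, -0.163], [0, -0.126, -0.197], [0, -0.162, -0.227], [0, -0.201, -0.254], [0, -0.242, -0.276]]' --rotation '[[0, 0, 0], [0, 0, 0], [0, 0, 0], [0, 0, 0], [0, 0, 0], [0, 0, 0], [0, 0, 0], [0, 0, 0]]'

```text
clock: 16.2
eef_pos: [0.4915, 0.1997, 0.1521]
tool_rot: [-0.7, 0.714, 0.003, -0.003]
ft_force: [-19.3, -0.2, 22.3]
grip_width: 0.0075
grasp_force: 59.5
```

>>> drive_tool --slide '[[0, -0.031, -0.03], [0, -0.076, -0.045], [0, -0.122, -0.056], [0, -0.168, -0.062], [0, -0.215, -0.064], [0, -0.262, -0.061], [0, -0.309, -0.053], [0, -0.37, -0.035]]' --rotation '[[0, 0, 0], [0, 0, 0], [0, 0, 0], [0, 0, 0], [0, 0, 0], [0, 0, 0], [0, 0, 0], [0, 0, 0]]'

```text
clock: 17.2
eef_pos: [0.5899, 0.1972, 0.1617]
tool_rot: [-0.7, 0.715, -0.001, 0.001]
ft_force: [0.9, -2.6, 13.5]
grip_width: 0.0074
grasp_force: 60.1
```

```bash
python3 - <<'E'
from h import *
go([.4355,.2021,.081],-1.596)
for n in('scene','top'): save(cam(n),n+'1')
a,b=[cv2.imread(f'pics/{n}1.png') for n in('scene','top')]
cv2.imwrite('pics/c1.png',np.hstack([a[200:400,200:420],b[180:380,170:430]]).repeat(1,0))
E
```

```text
at [0.5899 0.1972 0.1617] psi -1.592 q [ 0.32  0.52  0.23  1.28 -0.   -1.23] F [ 0.9 -2.6 13.5] w 0.0074 t 17.2
slide [-0.007  0.619  0.321] rot [-0.006 -0.001  0.008]
```

View pics/c1.png

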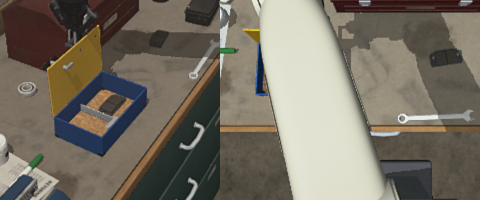

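The crop shows the lid standing up. The stored pad is in the right-hand cell at (112,103), and the near left cell is empty at (92,117).

>>> drive_tool --slide '[[0, 0, 0], [0, 0, 0], [0, 0, 0], [0, 0, -0.08], [0, 0, -0.16], [0, 0, -0.24], [0.15, 0, -0.3], [0.3, 0, -0.3]]' --rotation '[[0, 0, 0], [0, 0, 0], [0, 0, 0], [0, 0, 0], [0, 0, 0], [0, 0, 0], [0, 0, 0], [0, 0, 0]]' --gripper 0.3

```text
clock: 18.3
eef_pos: [0.5875, 0.1229, 0.2357]
tool_rot: [-0.7, 0.714, -0.001, 0.001]
ft_force: [-0.3, -0.6, 0.3]
grip_width: 0.0257
grasp_force: 0.0
```

```bash
python3 - <<'E'
from h import *
go([.50,-.1275,.20],-np.pi/2+.185)
E
```

```text
at [0.5875 0.1229 0.2357] psi -1.59 q [ 0.21  0.44  0.3   1.43 -0.   -1.35] F [-0.3 -0.6  0.3] w 0.0257 t 18.3
slide [1.008 0.332 0.141] rot [-0.006  0.    -0.407]
```

>>> drive_tool --slide '[[0.1, 0.1, 0], [0.25, 0.18, 0.02], [0.4, 0.26, 0.04], [0.55, 0.33, 0.06], [0.7, 0.33, 0.08], [0.85, 0.33, 0.1], [1, 0.33, 0.12], [1, 0.33, 0.14]]' --rotation '[[0, 0, -0.05], [0, 0, -0.1], [0, 0, -0.16], [0, 0, -0.22], [0, 0, -0.28], [0, 0, -0.34], [0, 0, -0.4], [0, 0, -0.4]]' --gripper 1

```text
clock: 19.3
eef_pos: [0.4989, -0.1273, 0.1989]
tool_rot: [0.766, -0.642, 0.0, 0.0]
ft_force: [-0.0, 0.2, -0.0]
grip_width: 0.0852
grasp_force: 0.0
```

```bash
python3 - <<'E'
from h import *
c=cam('wrist');save(c,'w2');P=cloud(c);t=cam('top')
d=((P[...,2]>.007)&(P[...,2]<.018)&(np.hypot(P[...,0]-.517,P[...,1]+.128)<.08)).astype(np.uint8)
k,l,s,_=cv2.connectedComponentsWithStats(d)
for i in range(1,k):
    if s[i,4]>300:
        q=P[l==i];r=cv2.minAreaRect((q[:,:2]*1000).astype(np.float32));print(s[i],r,cv2.boxPoints(r).tolist(),np.median(q[:,2]))
go([.516,-.1275,.0],-np.pi/2+.185)
T=cloud(t);hs=cv2.cvtColor(t['image'],cv2.COLOR_RGB2HSV)
for x0 in(.42,.45,.48,.51): # lengthwise heights in the case
    row=[]
    for y in np.arange(.155,.36,.012):
        m=(abs(T[...,0]-x0)<.006)&(abs(T[...,1]-y)<.006);row.append(round(float(np.nanmedian(T[m][:,2])),3) if m.any() else None)
    print(x0,row)
m=(T[...,2]>.09)&(abs(T[...,0]-.57)<.07)&(abs(T[...,1]-.25)<.12)&(T[...,2]<.25);q=T[m];print(len(q),q.min(0) if len(q) else '',q.max(0) if len(q) else '')
E
```

```text
[ 283  154   46   75 2968] ((518.8547973632812, -130.6379852294922), (35.68991470336914, 61.96630859375), 6.771198749542236) [[497.4812316894531, -101.97494506835938], [504.7873840332031, -163.509033203125], [540.2283935546875, -159.301025390625], [532.9222412109375, -97.76693725585938]] 0.012668317015067987
at [ 0.4986 -0.1251  0.1984] psi -1.392 q [-0.25  0.29 -0.02  1.27  0.   -2.  ] F [0.  0.5 0.2] w 0.0853 t 19.4
slide [ 0.023 -0.068  0.794] rot [ 0.002  0.002 -0.013]
0.42 [0.039, 0.01, 0.011, 0.009, 0.008, 0.01, 0.01, 0.01, 0.023, 0.021, 0.014, 0.057, 0.059, 0.058, 0.056, 0.04, 0.011, 0.028]
0.45 [0.018, 0.009, 0.008, 0.009, 0.008, 0.009, 0.008, 0.008, 0.009, 0.008, 0.008, 0.008, 0.009, 0.008, 0.008, 0.007, 0.009, 0.036]
0.48 [0.057, 0.011, 0.019, 0.02, 0.019, 0.02, 0.021, 0.014, 0.019, 0.008, 0.007, 0.007, 0.008, 0.008, 0.009, 0.009, 0.011, 0.047]
0.51 [0.058, 0.008, 0.008, 0.008, 0.009, 0.008, 0.008, 0.009, 0.009, 0.008, 0.008, 0.009, 0.009, 0.009, 0.009, 0.007, 0.011, 0.062]
1539 [0.54174456 0.13003111 0.09013593] [0.63984338 0.35599907 0.19967022]
```

View pics/w2.png

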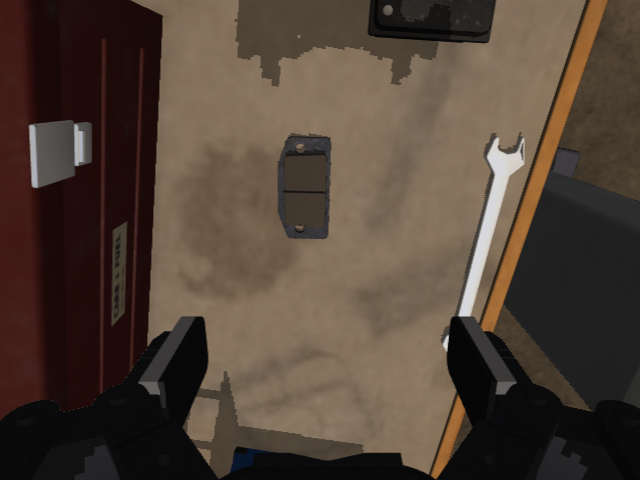

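The wrist view shows the pad centred at about (304,187) and aligned with the tool to within a degree or two. The plate spans columns 278–331 and rows 134–239, and the spanner at (485,230) is clear.

```bash
python3 - <<'E'
from h import *
c=load('wrist');g=cv2.cvtColor(c['image'],cv2.COLOR_RGB2GRAY);P=cloud(c)
W=np.zeros_like(g);W[120:250,265:345]=1
m=((g<100)&(W>0)).astype(np.uint8);m=cv2.morphologyEx(m,cv2.MORPH_OPEN,np.ones((3,3)))
k,l,s,_=cv2.connectedComponentsWithStats(m);i=1+s[1:,4].argmax();print(s[i])
v,u=np.nonzero(l==i);q=np.array([ray(c,a,b,.006)[:2] for a,b in zip(u,v)])*1000
r=cv2.minAreaRect(q.astype(np.float32));print(r,cv2.boxPoints(r).tolist())
def f(p):
    o=bot.get_obs();o['eef_pos']=np.array([.4989,-.1273,.1989]);go([*p,0.0],-np.pi/2+np.deg2rad(r[2] if r[2]<45 else r[2]-90),o)
f(np.array(r[0])/1000)
E
```

```text
[ 265  133   67  117 6536]
((524.328125, -126.42170715332031), (53.197540283203125, 97.53544616699219), 7.37506628036499) [[491.68939208984375, -81.47175598144531], [504.20941162109375, -178.20030212402344], [556.9668579101562, -171.3716583251953], [544.4468383789062, -74.64311218261719]]
at [ 0.4989 -0.1273  0.1989] psi -1.392 q [-0.25  0.29 -0.02  1.27  0.   -2.  ] F [0.  0.5 0.2] w 0.0853 t 19.4
slide [ 0.015 -0.102  0.795] rot [0.002 0.002 0.1  ]
```

```bash
python3 - <<'E'
from h import *
c=load('wrist')
print(ray(c,304.5,187,.005))
a,b=ray(c,331,140,.005),ray(c,328,237,.005);d=a-b;print(a,b,d,'yaw',np.arctan2(-(d[0]),d[1]), np.hypot(*d[:2]))
for h in (.005,.012):print(ray(c,278,187,h),ray(c,330,187,h),ray(c,304,135,h),ray(c,304,239,h))
E
```

```text
[ 0.51983731 -0.13324174  0.005     ]
[ 0.50529613 -0.17389173  0.005     ] [ 0.49348819 -0.09427351  0.005     ] [ 0.01180793 -0.07961822  0.        ] yaw -2.9943589354407028 0.08048905480993994
[ 0.54104262 -0.12947538  0.005     ] [ 0.49943241 -0.13686594  0.005     ] [ 0.52674989 -0.17397502  0.005     ] [ 0.51318075 -0.08895674  0.005     ]
[ 0.54049246 -0.13111471  0.012     ] [ 0.49974595 -0.13835186  0.012     ] [ 0.5264964  -0.17469067  0.012     ] [ 0.51320892 -0.09143711  0.012     ]
```

>>> drive_tool --slide '[[0.01, -0.02, 0.12], [0.03, -0.05, 0.24], [0.03, -0.076, 0.36], [0.03, -0.076, 0.48], [0.03, -0.076, 0.6], [0.03, -0.076, 0.69], [0.03, -0.076, 0.75], [0.03, -0.076, 0.785]]' --rotation '[[0, 0, 0.02], [0, 0, 0.04], [0, 0, 0.06], [0, 0, 0.06], [0, 0, 0.06], [0, 0, 0.06], [0, 0, 0.06], [0, 0, 0.06]]' --gripper 0.75

```text
clock: 20.4
eef_pos: [0.5193, -0.1285, 0.0023]
tool_rot: [0.758, -0.652, -0.0, 0.0]
ft_force: [-0.7, 1.2, -0.7]
grip_width: 0.0643
grasp_force: 0.0
```

>>> drive_tool --slide '[[0, 0, 0], [0, 0, 0], [0, 0, 0], [0, 0, 0], [0, 0, 0], [0, 0, 0], [0, 0, 0], [0, 0, 0]]' --rotation '[[0, 0, 0], [0, 0, 0], [0, 0, 0], [0, 0, 0], [0, 0, 0], [0, 0, 0], [0, 0, 0], [0, 0, 0]]' --gripper 0

```text
clock: 21.4
eef_pos: [0.5197, -0.1296, 0.0046]
tool_rot: [0.758, -0.652, 0.001, -0.0]
ft_force: [-3.1, 0.4, 5.9]
grip_width: 0.0309
grasp_force: 64.6
```

>>> drive_tool --slide '[[0, 0, -0.02], [0, 0, -0.06], [0, 0, -0.14], [0, 0, -0.24], [0, 0, -0.36], [0, 0, -0.48], [0, 0, -0.6], [0, 0, -0.7]]' --rotation '[[0, 0, 0], [0, 0, 0], [0, 0, 0], [0, 0, 0], [0, 0, 0], [0, 0, 0], [0, 0, 0], [0, 0, 0]]'

```text
clock: 22.4
eef_pos: [0.5196, -0.1294, 0.1799]
tool_rot: [0.758, -0.652, 0.001, -0.0]
ft_force: [1.3, 0.1, -1.7]
grip_width: 0.0311
grasp_force: 62.6
```

```bash
python3 - <<'E'
from h import *
c=cam('wrist');save(c,'w3');P=cloud(c)
q=P[200:480:20,200:440:20,2];print(q.round(3))
go([*case(0,.051,.20)[:2],.2],-np.pi/2+CY)
E
```

```text
[[-0.    -0.     0.     0.     0.001  0.002  0.001  0.     0.001  0.001
  -0.001 -0.   ]
 [ 0.001 -0.     0.001  0.001  0.001  0.181  0.181  0.18   0.182  0.181
   0.     0.   ]
 [ 0.001  0.     0.001 -0.     0.181  0.18   0.178  0.182  0.181  0.181
   0.001  0.001]
 [ 0.    -0.001  0.     0.001  0.181  0.188  0.189  0.188  0.187  0.181
   0.     0.   ]
 [ 0.001  0.001  0.    -0.001  0.182  0.187  0.188  0.187  0.188  0.181
  -0.     0.001]
 [   nan  0.001  0.002  0.     0.186  0.188  0.189  0.188  0.188  0.186
  -0.     0.001]
 [ 0.001  0.001  0.001  0.193  0.199  0.188  0.188  0.188  0.188  0.201
   0.193  0.001]
 [ 0.     0.001  0.206  0.213  0.204  0.188  0.188  0.189  0.188  0.211
   0.212  0.001]
 [ 0.     0.002  0.225  0.225  0.206  0.187  0.187  0.188  0.188  0.217
   0.224  0.225]
 [ 0.225  0.231  0.232  0.232  0.208  0.188  0.188  0.188  0.188  0.218
   0.232  0.233]
 [ 0.234  0.24   0.239  0.245  0.001  0.181  0.181  0.18   0.181  0.219
   0.24   0.24 ]
 [ 0.235  0.252  0.252  0.253  0.     0.001  0.001  0.001  0.001  0.001
   0.252  0.252]
 [ 0.236  0.258  0.257  0.257  0.001  0.001  0.001  0.     0.002  0.
   0.256  0.257]
 [-0.     0.262  0.262  0.262  0.256  0.255  0.256  0.255  0.255  0.256
   0.262  0.262]]
at [ 0.5214 -0.1298  0.1834] psi -1.421 q [-0.24  0.33  0.    1.23  0.   -1.96] F [ 0.9 -1.7  1.8] w 0.0305 t 22.45
slide [-1.74  -0.108 -0.071] rot [-0.014 -0.004  0.348]
```

View pics/w3.png

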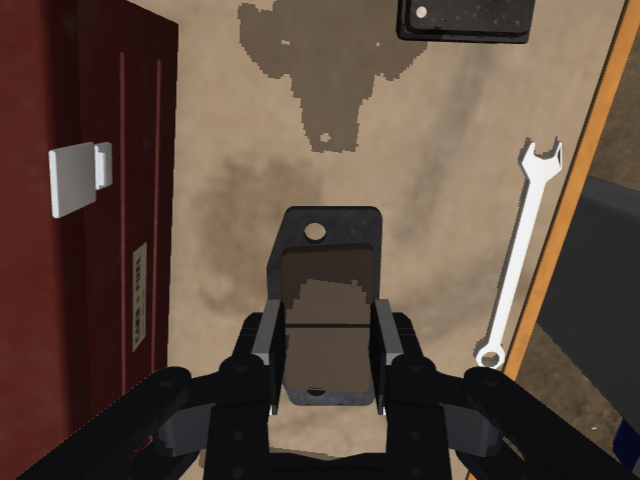

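The wrist view shows the pad held level by its lining, spanning rows 207–405 and columns 268–382. The fingertips rest on the backing plate.

```bash
python3 - <<'E'
from h import *
c=load('wrist');o=bot.get_obs()
ps=-1.421;X=np.array([np.cos(ps),np.sin(ps)]);Y=np.array([np.sin(ps),-np.cos(ps)])
for u,v in((330,207),(335,405),(268,300),(381,300)):
    p=ray(c,u,v,.181)[:2]-[.5197,-.1296];print((p@X).round(4),(p@Y).round(4))
E
```

```text
0.0444 -0.0001
-0.0399 0.0022
0.0083 -0.0233
0.0083 0.0192
```

>>> drive_tool --slide '[[-0.08, 0, 0], [-0.2, 0, 0], [-0.32, 0, 0], [-0.44, 0, 0], [-0.56, 0, 0], [-0.68, 0, 0], [-0.8, 0, 0], [-0.9, 0, 0]]' --rotation '[[0, 0, 0.05], [0, 0, 0.1], [0, 0, 0.15], [0, 0, 0.2], [0, 0, 0.25], [0, 0, 0.3], [0, 0, 0.35], [0, 0, 0.35]]'

```text
clock: 23.45
eef_pos: [0.4854, 0.0943, 0.1777]
tool_rot: [-0.698, 0.716, 0.0, 0.0]
ft_force: [0.0, -0.4, -0.7]
grip_width: 0.0311
grasp_force: 62.6
```

```bash
python3 - <<'E'
from h import *
go([*case(-.002,.0532,.0)[:2],.1],-np.pi/2+CY)
E
```

```text
at [0.4854 0.0943 0.1777] psi -1.596 q [ 0.19  0.26 -0.11  1.2   0.   -1.35] F [ 0.  -0.4 -0.7] w 0.0311 t 23.45
slide [-0.849  0.038  0.311] rot [-0.     0.    -0.001]
```

>>> drive_tool --slide '[[-0.1, 0.01, 0], [-0.25, 0.02, 0], [-0.4, 0.03, 0], [-0.55, 0.04, 0.05], [-0.7, 0.04, 0.12], [-0.8, 0.04, 0.2], [-0.85, 0.04, 0.27], [-0.85, 0.04, 0.31]]' --rotation '[[0, 0, 0], [0, 0, 0], [0, 0, 0], [0, 0, 0], [0, 0, 0], [0, 0, 0], [0, 0, 0], [0, 0, 0]]'

```text
clock: 24.45
eef_pos: [0.4805, 0.3058, 0.0988]
tool_rot: [-0.698, 0.716, 0.0, -0.001]
ft_force: [-0.2, -0.3, -2.1]
grip_width: 0.0311
grasp_force: 62.6
```

```bash
python3 - <<'E'
from h import *
go([*case(-.002,.0532,.0)[:2],.014],-np.pi/2+CY)
E
```

```text
at [0.4805 0.3058 0.0988] psi -1.595 q [ 0.57  0.47 -0.03  1.08 -0.   -0.98] F [-0.2 -0.3 -2.1] w 0.0311 t 24.45
slide [-0.004 -0.003  0.339] rot [ 0.003 -0.003  0.   ]
```

>>> drive_tool --slide '[[0, 0, 0.04], [0, 0, 0.1], [0, 0, 0.16], [0, 0, 0.22], [0, 0, 0.28], [0, 0, 0.32], [0, 0, 0.34], [0, 0, 0.34]]' --rotation '[[0, 0, 0], [0, 0, 0], [0, 0, 0], [0, 0, 0], [0, 0, 0], [0, 0, 0], [0, 0, 0], [0, 0, 0]]'

```text
clock: 25.45
eef_pos: [0.4811, 0.3058, 0.015]
tool_rot: [-0.698, 0.716, 0.0, -0.0]
ft_force: [0.8, 0.5, -1.5]
grip_width: 0.031
grasp_force: 62.6
```

>>> drive_tool --slide '[[0, 0, 0], [0, 0, 0], [0, 0, 0], [0, 0, 0], [0, 0, -0.1], [0, 0, -0.25], [0, 0, -0.4], [0, 0, -0.55]]' --rotation '[[0, 0, 0], [0, 0, 0], [0, 0, 0], [0, 0, 0], [0, 0, 0], [0, 0, 0], [0, 0, 0], [0, 0, 0]]' --gripper 0.55

```text
clock: 26.45
eef_pos: [0.4811, 0.3058, 0.1541]
tool_rot: [-0.698, 0.716, 0.0, 0.0]
ft_force: [0.5, 0.3, -0.7]
grip_width: 0.0468
grasp_force: 0.0
```

```bash
python3 - <<'E'
from h import *
c=cam('wrist');save(c,'w4');s=cam('scene');save(s,'s4')
a=c['image'][...,::-1];b=cv2.resize(s['image'][200:400,200:420,::-1],None,fx=2,fy=2)
cv2.imwrite('pics/c4.png',np.vstack([cv2.resize(a,(440,330))[:200],b])[:600])
P=cloud(c);m=(P[...,2]>.011)&(P[...,2]<.026)&(abs(P[...,0]-.48)<.055)&(abs(P[...,1]-.25)<.1)
k,l,st,_=cv2.connectedComponentsWithStats(m.astype(np.uint8))
for i in range(1,k):
    if st[i,4]>200: q=P[l==i];print(st[i],cv2.minAreaRect((q[:,:2]*1000).astype(np.float32)),np.percentile(q[:,2],[10,50,90]))
T=cloud(s);m=(T[...,2]>.15)&(T[...,2]<.22)&(abs(T[...,0]-.57)<.06)&(abs(T[...,1]-.25)<.12);print(len(T[m]),np.nanmax(T[m],0),np.nanmin(T[m],0))
go([.59,.1985,.235],-1.596)
E
```

```text
[ 283    0   69  129 8110] ((486.1600646972656, 208.40457153320312), (74.83888244628906, 42.034507751464844), 88.49246215820312) [0.01331818 0.02021422 0.02142367]
[242 136 173   7 974] ((480.0271301269531, 252.17434692382812), (3.2071776390075684, 109.84669494628906), 88.55977630615234) [0.01540294 0.02480759 0.0257542 ]
[ 295  153   62  117 6447] ((483.5589904785156, 304.2565612792969), (84.38745880126953, 42.03114318847656), 88.36248016357422) [0.01323562 0.0200701  0.0213828 ]
658 [0.60610727 0.35586584 0.21975697] [0.51007091 0.22545588 0.15014568]
at [0.4839 0.3076 0.158 ] psi -1.596 q [ 0.57  0.42  0.06  1.21  0.   -0.98] F [ 0.   0.8 -0.9] w 0.0469 t 26.55
slide [ 0.424 -0.438 -0.307] rot [-0.016  0.011 -0.001]
```

View pics/c4.png

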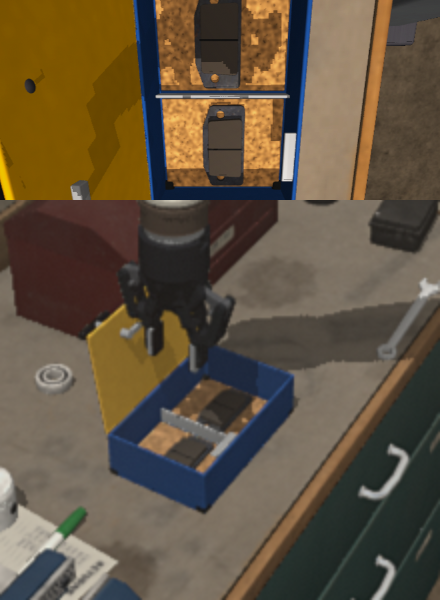

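The picture shows both pads flat in their own cells, on either side of the divider, with the lid still open. The new pad is at (225,145) in the upper half.

>>> drive_tool --slide '[[0.05, 0, -0.11], [0.15, 0, -0.22], [0.25, 0, -0.33], [0.35, -0.08, -0.36], [0.42, -0.2, -0.36], [0.42, -0.32, -0.36], [0.42, -0.42, -0.36], [0.42, -0.447, -0.34]]' --rotation '[[0, 0, 0], [0, 0, 0], [0, 0, 0], [0, 0, 0], [0, 0, 0], [0, 0, 0], [0, 0, 0], [0, 0, 0]]' --gripper 0.35

```text
clock: 27.55
eef_pos: [0.5912, 0.1977, 0.2365]
tool_rot: [-0.698, 0.716, 0.0, -0.0]
ft_force: [-0.2, -0.1, -0.4]
grip_width: 0.03
grasp_force: 0.0
```

```bash
python3 - <<'E'
from h import *
c=cam('wrist');P=cloud(c)
m=(P[...,2]>.14)&(P[...,2]<.21)&(abs(P[...,0]-.58)<.06)&(abs(P[...,1]-.2)<.06)
k,l,st,_=cv2.connectedComponentsWithStats(m.astype(np.uint8))
for i in range(1,k):
    if st[i,4]>100:
        q=P[l==i];print(st[i],q.min(0).round(3),q.max(0).round(3))
for y in(.17,.18,.19,.2,.21,.22):
    q=P[(abs(P[...,1]-y)<.004)&(P[...,0]>.575)&(P[...,0]<.62)&(P[...,2]>.16)&(P[...,2]<.2)];print(y,len(q),q.max(0) if len(q) else '', np.median(q,0) if len(q) else '')
go([.59,.1985,.162],-1.596)
E
```

```text
[234 142  13  44 379] [0.638 0.14  0.14 ] [0.64  0.162 0.155]
[ 306  147   90  173 6098] [0.555 0.145 0.141] [0.604 0.234 0.197]
0.17 526 [0.60252934 0.17398093 0.17767337] [0.59369879 0.16873808 0.17406458]
0.18 292 [0.60289917 0.1839846  0.17562547] [0.59777088 0.17998955 0.17318884]
0.19 271 [0.60279882 0.19397895 0.17566155] [0.59785118 0.18990619 0.17342894]
0.2 258 [0.60323795 0.20388206 0.17603652] [0.59826114 0.19998371 0.17339544]
0.21 251 [0.60376682 0.2139581  0.17520906] [0.59853497 0.21010535 0.17327813]
0.22 234 [0.60353027 0.22397477 0.17567081] [0.59847152 0.21996003 0.17337624]
at [0.5907 0.1976 0.2354] psi -1.597 q [ 0.32  0.49  0.39  1.46 -0.   -1.22] F [-0.3  0.2 -0.5] w 0.0301 t 27.6
slide [-0.004  0.002  0.294] rot [ 0.005 -0.002 -0.002]
```

>>> drive_tool --slide '[[0, -0.02, 0.02], [0, -0.028, 0.06], [0, -0.028, 0.12], [0, -0.028, 0.18], [0, -0.028, 0.24], [0, -0.028, 0.3], [0, -0.028, 0.34], [0, -0.028, 0.34]]' --rotation '[[0, 0, 0], [0, 0, 0], [0, 0, 0], [0, 0, 0], [0, 0, 0], [0, 0, 0], [0, 0, 0], [0, 0, 0]]' --gripper 0.27

```text
clock: 28.6
eef_pos: [0.5977, 0.1979, 0.153]
tool_rot: [-0.698, 0.716, -0.0, 0.001]
ft_force: [0.3, 0.2, 0.3]
grip_width: 0.0233
grasp_force: 0.0
```

>>> drive_tool --slide '[[0, 0, 0], [0, 0, 0], [0, 0, 0], [0, 0, 0], [0, 0, 0], [0, 0, 0], [0, 0, 0], [0, 0, 0]]' --rotation '[[0, 0, 0], [0, 0, 0], [0, 0, 0], [0, 0, 0], [0, 0, 0], [0, 0, 0], [0, 0, 0], [0, 0, 0]]' --gripper 0

```text
clock: 29.6
eef_pos: [0.5976, 0.1979, 0.153]
tool_rot: [-0.698, 0.716, -0.0, 0.0]
ft_force: [3.4, -0.5, 1.6]
grip_width: 0.0078
grasp_force: 58.5
```

```bash
python3 - <<'E'
from h import *
go([.59,.1985,.162],-1.596)
c=np.array([.5482,.064]);s=np.array([.598,.1705]);e=np.array([.4353,.1020])
print(np.hypot(*(s-c)),np.hypot(*(e-c)))
a1=np.arctan2(*(s-c)[::-1]);a0=np.arctan2(*(e-c)[::-1]);print(a0-a1)
for i in range(17):
    f=i/16;a=a1+(a0-a1)*f;r=np.hypot(*(s-c))*(1-f)+np.hypot(*(e-c))*f
    p=c+r*np.array([np.cos(a),np.sin(a)])-s; 
    if i==8:h=p
    print(i,np.r_[-p[0],-p[1]]/.25, (np.r_[-(p-h)[0],-(p-h)[1]]/.25) if i>8 else '')
E
```

```text
at [0.5976 0.1979 0.153 ] psi -1.596 q [ 0.32  0.54  0.24  1.27 -0.   -1.23] F [ 3.4 -0.5  1.6] w 0.0078 t 29.6
slide [-0.002  0.031 -0.036] rot [-0.002  0.    -0.001]
0.11756823550602433 0.11912350733587389
1.6835236171060557
0 [-0. -0.] 
1 [ 0.04571604 -0.01893277] 
2 [ 0.09320699 -0.03297073] 
3 [ 0.14194991 -0.04195035] 
4 [ 0.19140715 -0.04576386] 
5 [ 0.24103225 -0.04436049] 
6 [ 0.29027599 -0.03774719] 
7 [ 0.33859247 -0.0259886 ] 
8 [ 0.38544517 -0.00920646] 
9 [0.43031287 0.01242167] [0.04486771 0.02162813]
10 [0.47269551 0.03866426] [0.08725035 0.04787072]
11 [0.51211972 0.06923832] [0.12667455 0.07844478]
12 [0.54814409 0.1038124 ] [0.16269892 0.11301886]
13 [0.58036416 0.14201024] [0.19491899 0.1512167 ]
14 [0.60841694 0.1834148 ] [0.22297178 0.19262126]
15 [0.63198499 0.22757287] [0.24653982 0.23677933]
16 [0.6508 0.274 ] [0.26535483 0.28320646]
```

>>> drive_tool --slide '[[0, 0.046, -0.019], [0, 0.093, -0.033], [0, 0.142, -0.042], [0, 0.191, -0.046], [0, 0.241, -0.044], [0, 0.29, -0.038], [0, 0.339, -0.026], [0, 0.385, -0.009]]' --rotation '[[0, 0, 0], [0, 0, 0], [0, 0, 0], [0, 0, 0], [0, 0, 0], [0, 0, 0], [0, 0, 0], [0, 0, 0]]'

```text
clock: 30.6
eef_pos: [0.5012, 0.2004, 0.1562]
tool_rot: [-0.698, 0.716, -0.001, 0.001]
ft_force: [3.5, -0.7, 5.0]
grip_width: 0.0073
grasp_force: 62.2
```

>>> drive_tool --slide '[[0, 0.045, 0.022], [0, 0.087, 0.048], [0, 0.127, 0.078], [0, 0.163, 0.113], [0, 0.195, 0.151], [0, 0.223, 0.193], [0, 0.247, 0.237], [0, 0.264, 0.283]]' --rotation '[[0, 0, 0], [0, 0, 0], [0, 0, 0], [0, 0, 0], [0, 0, 0], [0, 0, 0], [0, 0, 0], [0, 0, 0]]'

```text
clock: 31.6
eef_pos: [0.4347, 0.2021, 0.0836]
tool_rot: [-0.698, 0.716, 0.0, 0.0]
ft_force: [5.9, -0.5, -0.1]
grip_width: 0.0076
grasp_force: 63.0
```

```bash
python3 - <<'E'
from h import *
go([.4347,.2,.0818],-1.596)
s=cam('scene');T=cloud(s);hs=cv2.cvtColor(s['image'],cv2.COLOR_RGB2HSV)
m=cv2.inRange(hs,(22,150,60),(35,255,255)).astype(bool)&(abs(T[...,0]-.48)<.08)&(abs(T[...,1]-.25)<.12)&(T[...,2]>.04)&(T[...,2]<.1);q=T[m]
A=np.c_[q[:,:2]-[.48,.25],np.ones(len(q))];print(len(q),np.linalg.lstsq(A,q[:,2],rcond=None)[0])
E
```

```text
at [0.4347 0.2021 0.0836] psi -1.596 q [ 0.44  0.32 -0.3   0.95  0.   -1.11] F [ 5.9 -0.5 -0.1] w 0.0076 t 31.6
slide [ 0.009 -0.     0.007] rot [ 0.     0.001 -0.001]
56 [-0.0164897  -0.00099879  0.06647154]
```

>>> drive_tool --slide '[[0, 0, 0.005], [0, 0, 0.01], [0, 0, 0.015], [0, 0, 0.02], [0, 0, 0.02], [0, 0, 0.02], [0, 0, 0.02], [0, 0, 0.02]]' --rotation '[[0, 0, 0], [0, 0, 0], [0, 0, 0], [0, 0, 0], [0, 0, 0], [0, 0, 0], [0, 0, 0], [0, 0, 0]]'

```text
clock: 32.65
eef_pos: [0.4348, 0.2022, 0.0832]
tool_rot: [-0.698, 0.716, -0.0, 0.001]
ft_force: [-6.6, -4.9, 33.3]
grip_width: 0.0075
grasp_force: 66.5
```

>>> drive_tool --slide '[[0, 0, -0.01], [0, 0, -0.02], [0, 0, -0.02], [0, 0, -0.12], [0, 0, -0.24], [-0.1, -0.01, -0.24], [-0.25, -0.02, -0.24], [-0.396, -0.032, -0.24]]' --rotation '[[0, 0, 0], [0, 0, 0], [0, 0, 0], [0, 0, 0], [0, 0, 0], [0, 0, 0], [0, 0, 0], [0, 0, 0]]' --gripper 0.4

```text
clock: 33.65
eef_pos: [0.445, 0.3014, 0.1384]
tool_rot: [-0.698, 0.716, 0.0, -0.001]
ft_force: [0.2, -0.6, -0.6]
grip_width: 0.034
grasp_force: 0.0
```

```bash
python3 - <<'E'
from h import *
c=cam('wrist');P=cloud(c);s=cam('scene');T=cloud(s);
d=(T[...,2]>.094)&(T[...,2]<.115)&(np.hypot(T[...,0]-.445,T[...,1]-.301)<.045)
print(d.sum(),cv2.minAreaRect((T[d][:,:2]*1000).astype(np.float32)))
d=(P[...,2]>.094)&(P[...,2]<.115)&(np.hypot(P[...,0]-.445,P[...,1]-.301)<.045)
print(d.sum(),cv2.minAreaRect((P[d][:,:2]*1000).astype(np.float32)))
m=(P[...,2]>.05)&(P[...,2]<.08)&(abs(P[...,0]-.48)<.055)&(abs(P[...,1]-.22)<.06);q=P[m]
A=np.c_[q[:,:2]-[.48,.25],np.ones(len(q))];print(len(q),np.linalg.lstsq(A,q[:,2],rcond=None)[0])
go([.4455,.3014,.083],-1.596)
E
```

```text
100 ((444.9422912597656, 302.54595947265625), (55.7553825378418, 12.894761085510254), 86.60993957519531)
2712 ((446.2401428222656, 300.67449951171875), (55.34189224243164, 11.970795631408691), 88.25526428222656)
44546 [8.67847482e-04 6.40163348e-05 6.58798817e-02]
at [0.4454 0.3037 0.1382] psi -1.593 q [ 0.6   0.37 -0.06  1.14  0.   -0.95] F [-0.4 -0.7 -0. ] w 0.0341 t 33.75
slide [ 0.009 -0.001  0.221] rot [0.002 0.001 0.006]
```

>>> drive_tool --slide '[[0, 0, 0.04], [0, 0, 0.08], [0, 0, 0.12], [0, 0, 0.16], [0, 0, 0.2], [0, 0, 0.22], [0, 0, 0.22], [0, 0, 0.22]]' --rotation '[[0, 0, 0], [0, 0, 0], [0, 0, 0], [0, 0, 0], [0, 0, 0], [0, 0, 0], [0, 0, 0], [0, 0, 0]]'

```text
clock: 34.75
eef_pos: [0.4458, 0.301, 0.0847]
tool_rot: [-0.698, 0.716, -0.0, 0.0]
ft_force: [0.3, 0.2, -0.0]
grip_width: 0.0341
grasp_force: 0.0
```

>>> drive_tool --slide '[[0, 0, 0], [0, 0, 0], [0, 0, 0], [0, 0, 0], [0, 0, 0], [0, 0, 0], [0, 0, 0], [0, 0, 0]]' --rotation '[[0, 0, 0], [0, 0, 0], [0, 0, 0], [0, 0, 0], [0, 0, 0], [0, 0, 0], [0, 0, 0], [0, 0, 0]]' --gripper 0

```text
clock: 35.75
eef_pos: [0.4453, 0.3011, 0.0849]
tool_rot: [-0.698, 0.716, 0.0, 0.0]
ft_force: [-3.3, -0.4, 6.1]
grip_width: 0.01
grasp_force: 58.7
```

>>> drive_tool --slide '[[0, 0, 0], [0, 0, 0], [0, 0, 0], [0, 0, 0], [0, 0, 0], [0, 0, 0], [0, 0, 0], [0, 0, 0]]' --rotation '[[0, 0, 0.13], [0, 0, 0.25], [0, 0, 0.38], [0, 0, 0.5], [0, 0, 0.63], [0, 0, 0.75], [0, 0, 0.88], [0, 0, 1]]'

```text
clock: 36.75
eef_pos: [0.4453, 0.3011, 0.0848]
tool_rot: [-0.498, 0.867, 0.0, 0.0]
ft_force: [-3.5, -0.2, 4.8]
grip_width: 0.01
grasp_force: 58.7
```

>>> drive_tool --slide '[[0, 0, 0], [0, 0, 0], [0, 0, 0], [0, 0, 0], [0, 0, 0], [0, 0, 0], [0, 0, 0], [0, 0, 0]]' --rotation '[[0, 0, 0.13], [0, 0, 0.25], [0, 0, 0.38], [0, 0, 0.5], [0, 0, 0.63], [0, 0, 0.75], [0, 0, 0.88], [0, 0, 1]]'

```text
clock: 37.75
eef_pos: [0.4453, 0.3011, 0.0849]
tool_rot: [-0.268, 0.963, 0.0, 0.0]
ft_force: [-3.0, -0.9, 5.8]
grip_width: 0.0099
grasp_force: 58.7
```

>>> drive_tool --slide '[[0, 0, 0], [0, 0, 0], [0, 0, 0], [0, 0, 0], [0, 0, 0], [0, 0, 0], [0, 0, 0], [0, 0, 0]]' --rotation '[[0, 0, 0.13], [0, 0, 0.25], [0, 0, 0.38], [0, 0, 0.5], [0, 0, 0.63], [0, 0, 0.75], [0, 0, 0.88], [0, 0, 1]]'

```text
clock: 38.75
eef_pos: [0.4453, 0.3011, 0.0849]
tool_rot: [-0.022, 1.0, 0.0, -0.0]
ft_force: [-3.8, 0.2, 5.2]
grip_width: 0.0097
grasp_force: 58.7
```

>>> drive_tool --slide '[[0, 0, 0], [0, 0, 0], [0, 0, 0], [0, 0, 0], [0, 0, 0], [0, 0, 0], [0, 0, 0], [0, 0, 0]]' --rotation '[[0, 0, 0.06], [0, 0, 0.12], [0, 0, 0.18], [0, 0, 0.24], [0, 0, 0.28], [0, 0, 0.28], [0, 0, 0.28], [0, 0, 0.28]]'

```text
clock: 39.75
eef_pos: [0.4453, 0.3011, 0.0848]
tool_rot: [0.046, 0.999, 0.0, -0.0]
ft_force: [-2.4, -0.1, 5.4]
grip_width: 0.0101
grasp_force: 62.1
```

```bash
python3 - <<'E'
from h import *
go([.4455,.3014,.083],np.pi+CY);print(bot.get_obs()['ft_torque'])
E
```

```text
at [0.4453 0.3011 0.0848] psi 3.049 q [ 0.59  0.42 -0.14  1.01  0.    0.69] F [-2.4 -0.1  5.4] w 0.0101 t 39.75
slide [-0.001  0.001  0.007] rot [ 0.001 -0.    -0.135]
[-0.08244338  0.63974627  0.71494916]
```

>>> drive_tool --slide '[[0, 0, 0], [0, 0, 0], [0, 0, 0], [0, 0, 0], [0, 0, -0.12], [0, 0, -0.24], [0, 0, -0.36], [0, 0, -0.45]]' --rotation '[[0, 0, -0.06], [0, 0, -0.14], [0, 0, -0.14], [0, 0, -0.14], [0, 0, -0.14], [0, 0, -0.14], [0, 0, -0.14], [0, 0, -0.14]]' --gripper 0.4

```text
clock: 40.75
eef_pos: [0.446, 0.3009, 0.1982]
tool_rot: [0.013, 1.0, 0.0, 0.001]
ft_force: [0.8, -0.2, 0.2]
grip_width: 0.0343
grasp_force: 0.0
```

```bash
python3 - <<'E'
from h import *
c=cam('wrist');save(c,'w5');P=cloud(c)
d=(P[...,2]>.094)&(P[...,2]<.115)&(np.hypot(P[...,0]-.445,P[...,1]-.301)<.045)
print(d.sum(),cv2.minAreaRect((P[d][:,:2]*1000).astype(np.float32)))
m=(P[...,2]>.05)&(P[...,2]<.08)&(abs(P[...,0]-.48)<.055)&(abs(P[...,1]-.22)<.06);q=P[m]
A=np.c_[q[:,:2]-[.48,.25],np.ones(len(q))];print(len(q),np.linalg.lstsq(A,q[:,2],rcond=None)[0])
E
```

```text
1690 ((445.9617614746094, 301.23577880859375), (11.738777160644531, 55.65800476074219), 89.0158462524414)
21221 [-2.32374019e-03 -8.99569739e-05  6.58521508e-02]
```

View pics/w5.png

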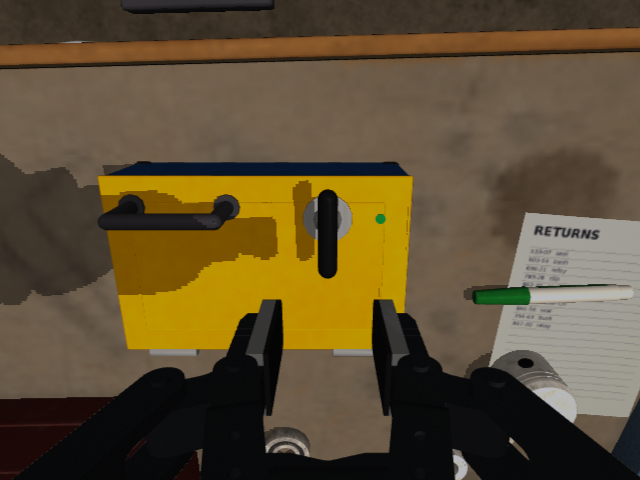

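The view shows the lid shut, the T-bar at (327,235) running front to back, and the other things undisturbed. The job is ready to hand in.

```bash
python3 -c "
from workcell import bot
print(bot.job_done())"
```

```text
the job is handed in; nothing more can be done
None
```

The loose brake pad is lying flat in the left cell, the lid is shut, the T-handle is turned back to its locked stop, and the job was handed in at about 41 s.

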